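# Clamp the cradle head and press a flask onto the vortex mixer

### The job

The vortex mixer's sprung cradle head is only standing loose in its chuck: turn the knurled chuck sleeve clockwise (seen from above) until the three jaws are tight on the head's stem. Then lift the stoppered amber flask out of its cork ring, keep it upright, set its round bottom in the blue sprung ring and gently push it straight down until the ring is at least three quarters of the way down its spring. The mixer runs only while the ring is held down, so finish there, still gripping the flask and holding it pressed down; leave the cradle head seated in the chuck and do not disturb the other things on the bench.

Things in the scene. Friction and masses are not known exactly. Their poses are not given: they have to be found in the camera images.
- mixer: Vortex mixer fixed to the bench, white rounded housing about 156 x 130 mm, 56 mm high, control panel on its front (-x) side. Origin: on the bench surface, under the vertical chuck axis; z up, front along its own -x. It may stand turned by up to 0.5 rad.
- chuck (a point): Point on the vertical chuck axis at the top face of the round knurled steel sleeve: 50 mm diameter, 28 mm high (92 to 120 mm above the bench); below it a boot 70 mm across, top 76 mm above the bench. The cradle head (44 mm across) stands up to 34 mm above this point, so open fingers come down past it on both sides to grip the sleeve. Axes as the mixer's.
- chuck_sleeve (a joint): Turning angle of the chuck sleeve in rad; grows clockwise seen from above. Starts slack between 0 and 0.25; the three jaws, geared to it, meet the stem at about 0.80 and press harder beyond; tight is 0.90 or more; end stop 1.15. Turning friction about 0.15 N m, rising to about 0.5 N m at 0.97; turned beyond 0.92 it springs back to 0.92 when let go, otherwise it stays where it is left.
- jaw_0: One of the three steel jaws in the chuck round the stem (6 mm wide, 20 mm high); they slide towards the axis, 5 mm per rad of sleeve.
- jaw_1: Second jaw.
- jaw_2: Third jaw.
- head: Cradle head, a loose part of 160 g standing in the chuck: steel stem of 10 mm diameter, 40 mm long, aluminium flange of 41 mm diameter, coil spring and blue ring above. Origin: the foot of the stem, on the bore floor 86 mm above the bench; z up along the stem. It has about 1 mm of play while the chuck is slack.
- ring_mouth (a point): Centre of the mouth of the blue sprung ring on the cradle head (outer diameter 44 mm, rubber-lined opening 35 mm): at 154 mm above the bench when up; moves with the ring. A seated flask has its lowest point about 8 mm below this point.
- cradle_ring (a joint): How far the ring is pressed down, m: 0 up, stop at 0.012. The flask has to push with about 2.5 N to start it, 8 N at 0.009 and 10 N at the stop. Three quarters is 0.009.
- flask: Amber round-bottom flask closed by a red stopper, 120 g (may vary by a third), 104 mm high: spherical bulb of 52 mm diameter, above it a straight round neck and stopper of 23 mm diameter from 50 to 104 mm. Origin: lowest point of the bulb; z up along the neck.
- flask_neck (a point): Point on the axis of the flask's neck 78 mm above the flask's lowest point: a good place to grip.
- cork_ring: Cork ring on the bench that holds the flask, outer diameter 80 mm, dished opening 40 mm, 25 mm high, loose. Origin: centre of its underside. The flask's lowest point is about 16 mm above the bench in it.
- tin: Bystander: round filter tin with a green lid, 67 mm across, 33 mm high, at the right. Origin: centre of its underside.
- sample_cup: Bystander: sample container with yellow lid, 61 mm across, 62 mm high, behind the mixer on the right. Origin: centre of its underside.
- dropper: Bystander: small amber dropper bottle, 33 mm across, 102 mm high, left of the cork ring. Origin: centre of its underside.
- centrifuge: Large fixed bench centrifuge with its lid open, an obstacle between and behind the work things: about 330 mm wide (y), its front face and knobs up to 140 mm nearer the robot than its origin, over 0.3 m high with the lid still higher. Origin: centre of its underside. Carry things past in front of it.
Things that resemble listed ones, but are neither listed nor needed, are in the scene too. Leave any turquoise look-alike of the cork_ring alone.

How it is judged (in metres and radians):
On the way, in this order (a step that is already met when the one before it is completed fails the run):
1. the chuck is tight: the sleeve is past 0.86 rad and all three jaws press on the stem of the cradle head, with the flask still in its cork ring (value of joint chuck_sleeve above 0.86 rad and contact force between each of jaw_0, jaw_1, jaw_2 and head above 1.5 N and contact force between flask and cork_ring above 0.2 N), for 0.2 s.
2. the flask is lifted clear of the cork ring in the fingers (contact force between flask and the fingers above 1 N and z of flask in the frame of cork_ring above 0.05 m and contact force between flask and head below 0.1 N), for 0.1 s.
At the end, for the whole second after the job is handed in: Ends gripping the flask (over 3 N), pressed into the ring: ring 8.5 mm or more down, over 5 N on the cradle, centred within 6 mm, upright within 10 degrees, still. Sleeve at 0.86 rad or more, all three jaws pressing on the stem (over 1.5 N each), head seated within 3 mm (value of joint chuck_sleeve above 0.86 rad and contact force between each of jaw_0, jaw_1, jaw_2 and head above 1.5 N and z of head in the frame of mixer below 0.089 m and value of joint cradle_ring above 0.0085 m and contact force between flask and head above 5 N and contact force between flask and the fingers above 3 N and horizontal distance between flask and ring_mouth below 0.006 m and angle between flask's own z axis and vertical below 0.17 rad and linear speed of flask below 0.02 m/s and distance between flask and ring_mouth below 0.012 m); the arm keeps its last pose, push and grip.
It fails at once if the flask is tipped by more than 30 degrees (angle between flask's own z axis and vertical above 0.52 rad).
It fails at once if the flask is rammed into the cradle (more than 45 N) (contact force between flask and head above 45 N).
It fails at once if the cradle head is pulled up out of its seat by more than 8 mm (z of head in the frame of mixer above 0.094 m).
It fails at once if a bystander is moved by more than 2 cm (distance of any of sample_cup, dropper, tin from where it was at the start of the episode above 0.02 m).
It also fails if it takes over 58 s, if anything falls off the work surface, if the arm or the gripper's body presses on something with over 40 N, if the wrist force passes 120 N, or if a joint passes its speed limit or range.

### The arm

A 6-joint arm with a two-finger parallel gripper is mounted at the origin on a cart in front of the work surface, level with it; the furniture and walls round the work are solid. World frame = base frame: x ahead of the robot, y to its left, z up, the work surface at z = 0. Lengths are in m, angles in degrees, forces in N, time in s.
With the tool pointing down it reaches from about 0.375 to 0.75 m from the base axis. Payload 9 kg.
Tool frame: the origin (TCP) lies where the fingers leave the gripper's body, on its centre line; the fingertips stand 73 mm ahead of it and the grasp point (between the pads) lies 54 mm ahead of it (robot.tip_reach is the distance from the TCP to the fingertips, in m); z points along the fingers, y is the direction in which the jaws open and shut (so a half turn about z gives the same grasp; the last joint's range is limited). The gripper opens to 85 mm and grips with 20 to 120 N. Pads are 22 mm wide; open, the fingers measure 114 mm over their backs; the gripper's body (76 mm by 85 mm) begins 54 mm behind the grasp point. The pads swing forward as they close: fully open they stand 13 mm farther back than shut.
Start: joints at [-89.364, 5.964, 5.575, 89.605, 0, 77.527], TCP at [0.136, -0.584, 0.304] pointing down, gripper open.
Joint ranges: [-171.21, 171.21], [-48.23, 106.86], [-62.78, 66.21], [-105.2, 120.99], [-86.42, 89.51], [-180, 180]. Speed limits (degrees/s): [127.2, 127.2, 147.25, 180, 180, 180].

### API

Orientations are given as [roll, pitch, yaw] about the fixed x, y, z axes, in that order (R = Rz(yaw) Ry(pitch) Rx(roll)).
In Python, from plant import robot gives the robot as it stands. Calls block until the motion is done:
- robot.move_pose(position, orientation): joint-space move of the TCP to a pose.
- robot.line_to(position, vel=0.15, rotation=None, guard=None): straight line of the TCP; rotation=None keeps the orientation; vel is the mean speed in m/s. With guard (N) it stops when the force on the tool has changed by that much, and returns True; else False.
- robot.goto_joints(angles): joint-space move.
- robot.set_gripper(opening): finger opening in m; the grip force is fixed at half the most; returns when the fingers have stopped.
- robot.pause(seconds).
- robot.ik(position, orientation): joint angles nearest the present ones, or None.
- robot.observe(): the state.
- robot.grab_frame(name): name is "scene" or "top" or "wrist"; returns the picture (480x640x3 uint8, blue, green, red); there is no depth.
- robot.get_calibration(name): a dict with "vertical_fov" (degrees; the focal length in pixels is half the picture's height over the tangent of half this angle, whatever the lens; pixels are square), "cx", "cy" (the principal point, pixels), "rvec" (rotation vector, rad) and "tvec" (3), from world to camera coordinates, as OpenCV has them. Camera axes: x right, y down, z forward; pixel columns grow to the right and rows downward; lengths in m; the calibration is good to about 2 mm. A picture is of the moment at which its call begins: read the wrist's pose just before it. get_calibration takes no time and is no camera call; for the wrist camera it gives the pose at the moment of the call.
A pose or a line that the arm cannot do raises robot.IKError and nothing moves.
- robot.job_done(): hands the job in, once; it reports no verdict.
The state is a dict: "time": time; "q": joint angles; "qvel": joint speeds; "joint_torque": joint torques, N m; "tool_pos": TCP position; "tcp_rot": TCP orientation; "ft_force": force on the tool from outside, world axes, zero at the start; "torque": the same for the moment, N m; "gripper_width": finger opening in m.
Only numpy, scipy, OpenCV 4.12 (cv2) and the standard library are available. Lean on these libraries where they do the work, as an engineer would, in place of code of your own. Each camera call takes 0.05 s, during which the arm holds its last target.

## Working session

There is one attempt and no reset: what is moved stays moved. The work goes in short steps, each a Python script; the robot and the scene stay as the last script left them, time stands still between calls to the robot, and variables do not carry over. Pictures are saved under pics/ and viewed, and the job is handed in when it is done.

```bash
ls; mkdir -p pics; python3 - <<'E'
from plant import robot
import cv2
s=robot.observe();print(s)
for n in ("scene","top","wrist"):
    print(n,robot.get_calibration(n)); cv2.imwrite(f"pics/{n}0.png",robot.grab_frame(n))
E
```

```text
pics
{'time': 0.0, 'q': array([-8.93650057e+01,  5.99939688e+00,  5.52760077e+00,  8.96033476e+01,
        3.54185742e-04,  7.75267676e+01]), 'qvel': array([ 0.01589371,  0.15347892, -0.0358358 ,  0.03581247, -0.05065653,
        0.0355789 ]), 'joint_torque': array([-1.92104940e-04, -5.56927443e+01,  5.03651941e+01,  1.64956204e-02,
       -3.21016278e-04, -2.93238436e-06]), 'tool_pos': array([ 0.13608343, -0.58413158,  0.3031195 ]), 'tcp_rot': array([-1.79926706e+02, -1.65756217e-02,  1.31082159e+01]), 'ft_force': array([-0.09716308, -0.93847001, -0.02420689]), 'torque': array([-0.00044881, -0.00333277, -0.00359653]), 'gripper_width': 0.08579302142947631}
scene {'vertical_fov': 54.13815996221559, 'cx': 313.4503907531679, 'cy': 232.2654055547138, 'rvec': array([ 0.73857587, -2.35780937,  1.38730883]), 'tvec': array([0.43731032, 0.24872671, 1.10621501])}
top {'vertical_fov': 42.94176016182068, 'cx': 323.3258018641766, 'cy': 231.95291831428784, 'rvec': array([ 2.1298405 , -2.12668632,  0.21287496]), 'tvec': array([-0.01825167,  0.57203204,  1.55724598])}
wrist {'vertical_fov': 65.73779044755227, 'cx': 321.17149204550196, 'cy': 244.54151371159364, 'rvec': array([-2.28167346,  1.81376147,  0.25558018]), 'tvec': array([-0.59869963, -0.03514554,  0.37942231])}
```

View pics/scene0.png

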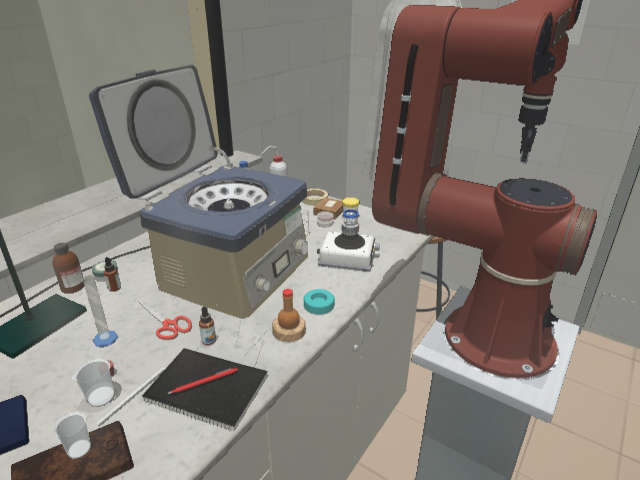

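View pics/top0.png

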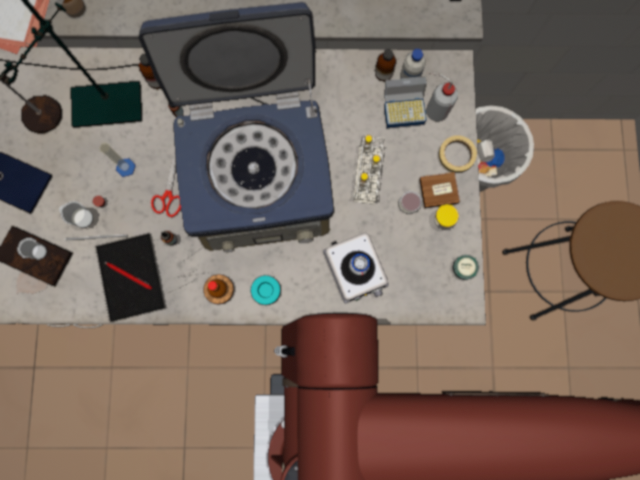

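View pics/wrist0.png

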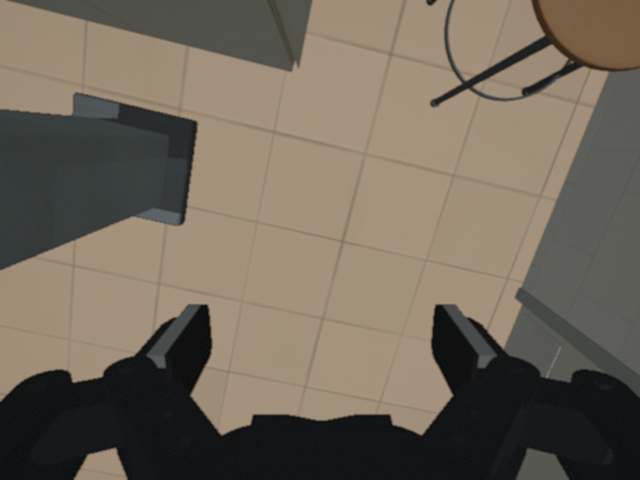

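The mixer is at top (357,265) and scene (348,248), with its blue ring on top. The amber flask with the red stopper is in the cork-coloured ring at top (215,288) and scene (289,318). The turquoise ring at top (265,290) is the look-alike. I'll crop both views and measure.

```bash
cat > h.py <<'E'
import numpy as np, cv2
def cam(c,h=480):
    f=h/2/np.tan(np.radians(c['vertical_fov'])/2)
    R=cv2.Rodrigues(np.array(c['rvec']))[0]; t=np.array(c['tvec']).reshape(3)
    return f,R,t,-R.T@t
def ray(c,uv):
    f,R,t,o=cam(c); d=R.T@np.array([(uv[0]-c['cx'])/f,(uv[1]-c['cy'])/f,1]); return o,d/np.linalg.norm(d)
def onplane(c,uv,z):
    o,d=ray(c,uv); return o+d*(z-o[2])/d[2]
def proj(c,p):
    f,R,t,o=cam(c); q=R@np.array(p)+t; return np.array([c['cx']+f*q[0]/q[2],c['cy']+f*q[1]/q[2]])
def tri(c1,a,c2,b):
    o1,d1=ray(c1,a);o2,d2=ray(c2,b)
    s=np.linalg.lstsq(np.c_[d1,-d2],o2-o1,rcond=None)[0]
    p,q=o1+s[0]*d1,o2+s[1]*d2
    return (p+q)/2,np.linalg.norm(p-q)
E
python3 - <<'E'
from plant import robot
from h import *
T=robot.get_calibration('top');S=robot.get_calibration('scene')
t=cv2.imread('pics/top0.png');s=cv2.imread('pics/scene0.png')
a=cv2.resize(t[225:310,190:400],None,fx=3.5,fy=3.5,interpolation=cv2.INTER_CUBIC)
b=cv2.resize(s[190:350,260:400],None,fx=3.5,fy=3.5,interpolation=cv2.INTER_CUBIC)
cv2.imwrite('pics/ct.png',a);cv2.imwrite('pics/cs.png',b)
def red(im,x0,y0,x1,y1,lo,hi):
    h=cv2.cvtColor(im[y0:y1,x0:x1],cv2.COLOR_BGR2HSV);m=cv2.inRange(h,lo,hi);ys,xs=np.nonzero(m)
    return xs.mean()+x0,ys.mean()+y0,len(xs),xs.min()+x0,xs.max()+x0,ys.min()+y0,ys.max()+y0
r1=red(t,195,270,240,305,(0,190,120),(6,255,255));r2=red(s,275,280,305,305,(0,190,120),(6,255,255))
print(r1,r2); print(tri(T,r1[:2],S,r2[:2]), onplane(T,r1[:2],.12))
b1=red(t,330,245,380,285,(100,60,60),(130,255,255));b2=red(s,335,200,365,235,(100,80,60),(130,255,255))
print(b1,b2,tri(T,b1[:2],S,b2[:2]),onplane(T,b1[:2],.154))
print('tin',onplane(T,(465,267),.033),'cup',onplane(T,(447,216),.062),'mixer c',onplane(T,(357,267),.056))
E
```

```text
<stdin>:10: RuntimeWarning: Mean of empty slice.
  ret = ret.dtype.type(ret / rcount)
Traceback (most recent call last):
ValueError: zero-size array to reduction operation minimum which has no identity
```

View pics/ct.png

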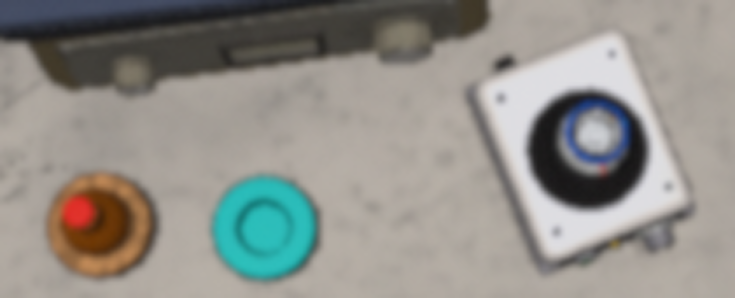

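View pics/cs.png

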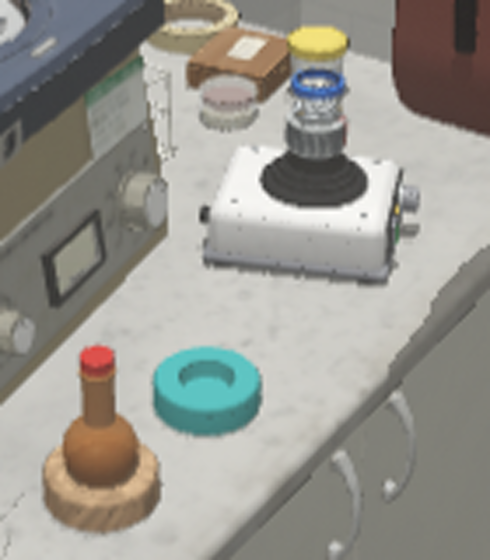

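The crops confirm the pieces: the amber flask is in the cork-coloured ring, the turquoise ring is empty, and the mixer has the blue ring above its steel sleeve.

```bash
cat >> h.py <<'E'
def blob(im,x0,y0,x1,y1,lo,hi):
    h=cv2.cvtColor(im[y0:y1,x0:x1],cv2.COLOR_BGR2HSV);m=cv2.inRange(h,lo,hi)
    n,l,st,c=cv2.connectedComponentsWithStats(m)
    i=1+st[1:,4].argmax(); x,y,w,hh,a=st[i]
    return c[i]+[x0,y0],(x+x0,y+y0,w,hh,a)
E
python3 - <<'E'
from plant import robot
from h import *
T=robot.get_calibration('top');S=robot.get_calibration('scene')
t=cv2.imread('pics/top0.png');s=cv2.imread('pics/scene0.png')
for nm,A,B,lo,hi in (('stopper',(195,270,240,305),(275,280,305,305),(0,190,150),(4,255,255)),('ring',(330,245,380,285),(335,200,365,235),(100,110,60),(130,255,255))):
    a=blob(t,*A,lo,hi);b=blob(s,*B,lo,hi)
    c1=np.array(a[1][:2])+np.array(a[1][2:4])/2-.5;c2=np.array(b[1][:2])+np.array(b[1][2:4])/2-.5
    print(nm,a,b,tri(T,c1,S,c2),onplane(T,c1,.12 if nm=='stopper' else .154))
print('tin',onplane(T,(465,267),.033),'cup',onplane(T,(447,216),.062),'drop',onplane(T,(170,238),.1))
# cork ring outer ellipse
print('cork',onplane(T,(190+101/3.5,225+224/3.5),.025))
# mixer axis dir: housing top corners in crop (approx)
cs=[(476,88),(614,34),(690,206),(548,262)]
P=[onplane(T,(190+x/3.5,225+y/3.5),.056)[:2] for x,y in cs];print(np.round(P,3))
print(onplane(T,(190+588/3.5,225+149/3.5),.076))
E
```

```text
Traceback (most recent call last):
  File "h.py", line 20, in blob
    i=1+st[1:,4].argmax(); x,y,w,hh,a=st[i]
        ~~~~~~~~~~~~~~~^^
ValueError: attempt to get argmax of an empty sequence
```

```bash
python3 - <<'E'
from plant import robot
from h import *
T=robot.get_calibration('top');S=robot.get_calibration('scene')
t=cv2.imread('pics/top0.png');s=cv2.imread('pics/scene0.png')
print(cv2.cvtColor(t[284:288,211:215],cv2.COLOR_BGR2HSV)[1],cv2.cvtColor(s[291:295,286:290],cv2.COLOR_BGR2HSV)[2])
for nm,A,B,lo,hi in (('stopper',(195,270,240,305),(275,280,305,305),(0,150,140),(5,255,255)),('stopper',(195,270,240,305),(275,280,305,305),(174,150,100),(180,255,255)),('ring',(330,245,380,285),(335,200,365,235),(100,110,60),(130,255,255))):
  try:
    a=blob(t,*A,lo,hi);b=blob(s,*B,lo,hi)
    c1=np.array(a[1][:2])+np.array(a[1][2:4])/2-.5;c2=np.array(b[1][:2])+np.array(b[1][2:4])/2-.5
    print(nm,a,b,tri(T,c1,S,c2),onplane(T,c1,.12 if nm=='stopper' else .154))
  except Exception as e: print(e)
print('tin',onplane(T,(465,267),.033),'cup',onplane(T,(447,216),.062),'drop',onplane(T,(170,238),.1))
print('cork',onplane(T,(190+101/3.5,225+224/3.5),.025))
cs=[(476,88),(614,34),(690,206),(548,262)]
P=[onplane(T,(190+x/3.5,225+y/3.5),.056)[:2] for x,y in cs];print(np.round(P,3))
print(onplane(T,(190+588/3.5,225+149/3.5),.076))
E
```

```text
[[  1 207 224]
 [  1 207 224]
 [  1 205 224]
 [  1 205 221]] [[  1 164 218]
 [  1 164 218]
 [  1 166 213]
 [  1 165 217]]
stopper (array([212.046875, 285.234375]), (np.int32(208), np.int32(281), np.int32(9), np.int32(9), np.int32(64))) (array([286.83018868, 292.22641509]), (np.int32(283), np.int32(289), np.int32(9), np.int32(8), np.int32(53))) (array([0.4251801 , 0.26105499, 0.11174425]), np.float64(0.000768822003809963)) [0.42467537 0.25985713 0.12      ]
attempt to get argmax of an empty sequence
ring (array([360.53921569, 260.34313725]), (np.int32(352), np.int32(253), np.int32(18), np.int32(18), np.int32(102))) (array([350.43636364, 214.05454545]), (np.int32(344), np.int32(210), np.int32(14), np.int32(8), np.int32(55))) (array([ 0.47956374, -0.10856904,  0.14600007]), np.float64(0.0024167529761537055)) [ 0.47952577 -0.10743839  0.154     ]
tin [ 0.48234558 -0.39370294  0.033     ] cup [ 0.61436128 -0.34463933  0.062     ] drop [0.5465843  0.37431121 0.1       ]
cork [0.42374037 0.25765046 0.025     ]
[[ 0.523 -0.024]
 [ 0.565 -0.128]
 [ 0.435 -0.183]
 [ 0.393 -0.078]]
[ 0.47467765 -0.10653565  0.076     ]
```

```bash
python3 - <<'E'
from plant import robot
from h import *
from scipy.spatial.transform import Rotation as Ro
T=robot.get_calibration('top');W=robot.get_calibration('wrist');s=robot.observe()
f,R,t,o=cam(W);Rt=Ro.from_euler('xyz',s['tcp_rot'],degrees=True).as_matrix()
print('cam in tool',Rt.T@(o-s['tool_pos']),'viewdir',Rt.T@R.T@[0,0,1],'xdir',Rt.T@R.T@[1,0,0])
print('knob',onplane(T,(305,240),.1),onplane(T,(230,243),.1))
for p in ((.478,-.107,.16),(.478,-.107,.3),(.425,.26,.2),(.425,.26,.04+.078),(.48,-.107,.17)):
  for y in range(-180,180,30):
    q=robot.ik(p,(180,0,y)); print(p,y,None if q is None else np.round(q))
E
```

```text
cam in tool [ 0.06914962 -0.00033027 -0.07012505] viewdir [-0.27415711 -0.00125317  0.9616841 ] xdir [-1.57081390e-03  9.99998401e-01  8.55293079e-04]
knob [0.54224978 0.02998156 0.1       ] [0.53401238 0.22114214 0.1       ]
(0.478, -0.107, 0.16) -180 [-28. -12. -27.  75.   0. -28.]
(0.478, -0.107, 0.16) -150 [-28. -12. -27.  75.   0. -58.]
(0.478, -0.107, 0.16) -120 [-28. -12. -27.  75.   0. -88.]
(0.478, -0.107, 0.16) -90 [ -28.  -12.  -27.   75.    0. -118.]
(0.478, -0.107, 0.16) -60 [ -28.  -12.  -27.   75.    0. -148.]
(0.478, -0.107, 0.16) -30 [ -28.  -12.  -27.   75.    0. -178.]
(0.478, -0.107, 0.16) 0 [-28. -12. -27.  75.   0. 152.]
(0.478, -0.107, 0.16) 30 [-28. -12. -27.  75.   0. 122.]
(0.478, -0.107, 0.16) 60 [-28. -12. -27.  75.   0.  92.]
(0.478, -0.107, 0.16) 90 [-28. -12. -27.  75.   0.  62.]
(0.478, -0.107, 0.16) 120 [-28. -12. -27.  75.   0.  32.]
(0.478, -0.107, 0.16) 150 [-28. -12. -27.  75.   0.   2.]
(0.478, -0.107, 0.3) -180 [-28. -13. -13.  90.   0. -28.]
(0.478, -0.107, 0.3) -150 [-28. -13. -13.  90.   0. -58.]
(0.478, -0.107, 0.3) -120 [-28. -13. -13.  90.
[... 1913 characters left out ...]

(0.48, -0.107, 0.17) -180 [-28. -12. -26.  76.   0. -28.]
(0.48, -0.107, 0.17) -150 [-28. -12. -26.  76.   0. -58.]
(0.48, -0.107, 0.17) -120 [-28. -12. -26.  76.   0. -88.]
(0.48, -0.107, 0.17) -90 [ -28.  -12.  -26.   76.    0. -118.]
(0.48, -0.107, 0.17) -60 [ -28.  -12.  -26.   76.    0. -148.]
(0.48, -0.107, 0.17) -30 [ -28.  -12.  -26.   76.    0. -178.]
(0.48, -0.107, 0.17) 0 [-28. -12. -26.  76.   0. 152.]
(0.48, -0.107, 0.17) 30 [-28. -12. -26.  76.   0. 122.]
(0.48, -0.107, 0.17) 60 [-28. -12. -26.  76.   0.  92.]
(0.48, -0.107, 0.17) 90 [-28. -12. -26.  76.   0.  62.]
(0.48, -0.107, 0.17) 120 [-28. -12. -26.  76.   0.  32.]
(0.48, -0.107, 0.17) 150 [-28. -12. -26.  76.   0.   2.]
```

```bash
python3 - <<'E'
from plant import robot
from h import *
robot.move_pose((.478,-.107,.31),(180,0,-100))
W=robot.get_calibration('wrist');im=robot.grab_frame('wrist');s=robot.observe()
np.save('W1.npy',W,allow_pickle=True)
print(s['time'],s['tool_pos'],s['tcp_rot'],s['ft_force'],s['torque'])
cv2.imwrite('pics/w1.png',im)
print(proj(W,(.478,-.107,.154)),proj(W,(.478,-.107,.12)))
E
```

```text
2.925 [ 0.47797859 -0.10733727  0.30996968] [ 1.79997975e+02 -2.57847868e-03 -1.00058667e+02] [0.08999015 0.52795774 0.18899352] [-0.00439748  0.0032755   0.00129718]
[320.56801074 252.18830869] [320.60925867 238.38998306]
```

View pics/w1.png

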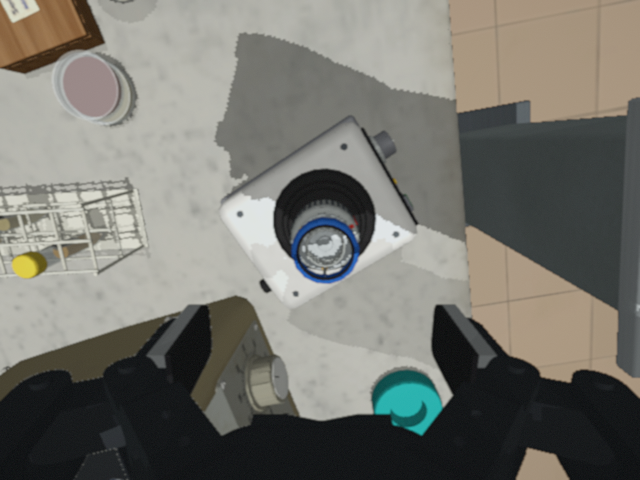

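```bash
python3 - <<'E'
from h import *
W=np.load('W1.npy',allow_pickle=True).item();im=cv2.imread('pics/w1.png')
h=cv2.cvtColor(im,cv2.COLOR_BGR2HSV)
m=cv2.inRange(h,(105,130,50),(125,255,255));m[:, :270]=0;m[:,380:]=0;m[:200]=0;m[300:]=0
c=max(cv2.findContours(m,cv2.RETR_EXTERNAL,cv2.CHAIN_APPROX_NONE)[0],key=len)
e=cv2.fitEllipse(cv2.convexHull(c));print('ring',e,onplane(W,e[0],.154),onplane(W,e[0],.148))
f=cam(W)[0];print('ring dia at .154',e[1][1]/f*(cam(W)[3][2]-.154))
# boot dark
g=h[...,2]; m=((g<75)&(h[...,1]<90)).astype(np.uint8);m[:160]=0;m[290:]=0;m[:,:262]=0;m[:,385:]=0
m=cv2.morphologyEx(m,cv2.MORPH_OPEN,np.ones((5,5)))
c=max(cv2.findContours(m,cv2.RETR_EXTERNAL,cv2.CHAIN_APPROX_NONE)[0],key=len)
e=cv2.fitEllipse(cv2.convexHull(c));print('boot',e,onplane(W,e[0],.076),onplane(W,e[0],.06))
cv2.imwrite('pics/w1c.png',cv2.resize(im[150:310,240:410],None,fx=3.5,fy=3.5))
# screws of housing top
for p in ((344,147),(400,234),(296,294),(240,214)): print(onplane(W,p,.056))
E
```

```text
ring ((324.9107971191406, 250.00074768066406), (64.22367858886719, 67.30960845947266), 88.21194458007812) [ 0.47502565 -0.10794481  0.154     ] [ 0.47527799 -0.1061537   0.148     ]
ring dia at .154 0.04097408276073276
boot ((323.95050048828125, 217.93592834472656), (97.89623260498047, 101.11288452148438), 92.57877349853516) [ 0.4742483  -0.11231662  0.076     ] [ 0.47470773 -0.10899543  0.06      ]
[ 0.44753314 -0.16527392  0.056     ]
[ 0.4099981  -0.08158039  0.056     ]
[ 0.51350618 -0.04081952  0.056     ]
[ 0.54745739 -0.12478907  0.056     ]
```

View pics/w1c.png

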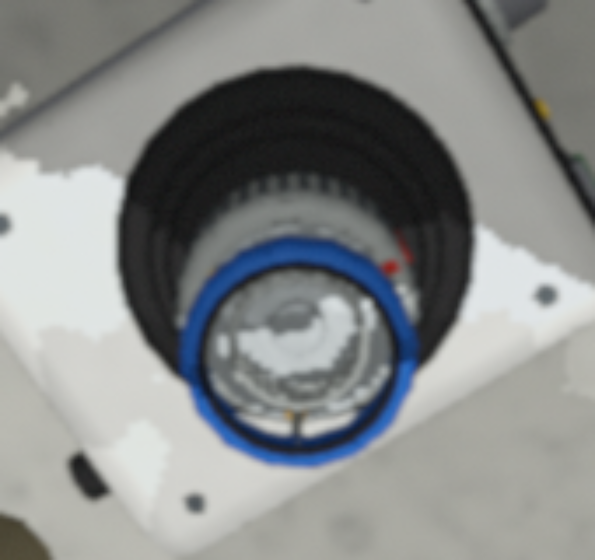

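```bash
python3 - <<'E'
from plant import robot
from h import *
robot.move_pose((.4755,-.1075,.24),(180,0,-100))
print(robot.line_to((.4755,-.1075,.161),vel=.08,guard=8))
s=robot.observe();print(s['time'],s['tool_pos'],s['ft_force'],s['torque'])
cv2.imwrite('pics/w2.png',robot.grab_frame('wrist'));cv2.imwrite('pics/s2.png',cv2.resize(robot.grab_frame('scene')[150:300,260:460],None,fx=4,fy=4))
E
```

```text
False
4.4417 [ 0.47581128 -0.107673    0.16160052] [-0.10416398 -0.04917061 -1.19577186] [-0.03514182 -0.01566631  0.00531604]
```

View pics/w2.png

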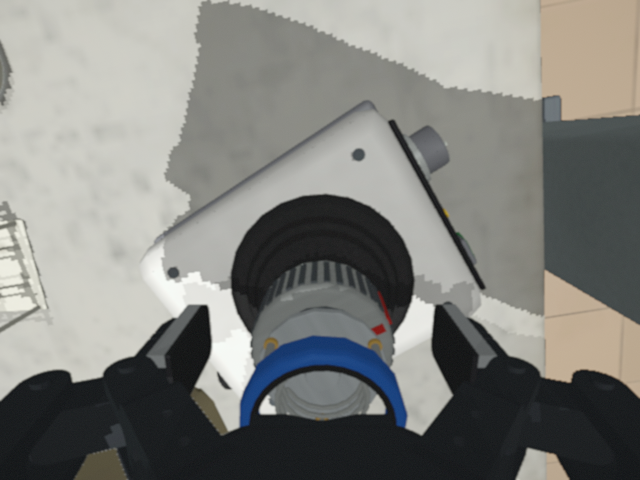

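View pics/s2.png

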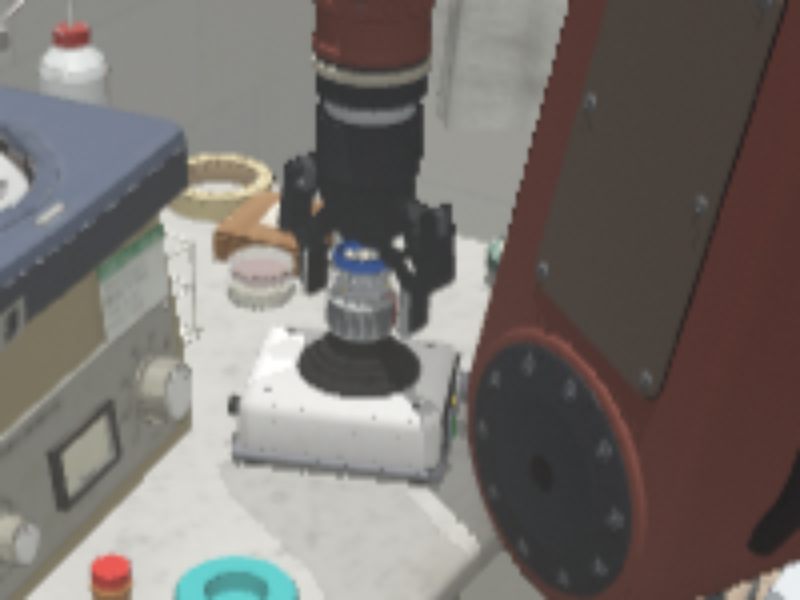

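The sleeve (column 323) sits centred between the fingers (midpoint 321) and the ring is clear of the body. I'll close the gripper and turn in steps, watching the torque.

```bash
python3 - <<'E'
from plant import robot
from h import *
robot.set_gripper(0.04)
def p(a=''):
    s=robot.observe();print(a,round(s['time'],2),np.round(s['tool_pos'],4),round(s['tcp_rot'][2],2),np.round(s['ft_force'],1),np.round(s['torque'],3),round(s['gripper_width'],4),round(s['joint_torque'][5],3))
p('closed')
P=robot.observe()['tool_pos']
for k in (10,20,30,35,40):
    robot.line_to(P,rotation=(180,0,-100-k)); p(k)
cv2.imwrite('pics/w3.png',robot.grab_frame('wrist'))
E
```

```text
closed 4.98 [ 0.4755 -0.1075  0.1618] -100.01 [-2.7  1.3  6. ] [ 0.228  0.572 -0.107] 0.0484 -0.137
10 5.31 [ 0.4754 -0.1075  0.1618] -109.82 [-1.7 -0.2  2.2] [ 0.057  0.329 -0.121] 0.0483 0.35
20 5.63 [ 0.4753 -0.1075  0.1618] -119.7 [-4.2  1.2  2.5] [ 0.272  0.825 -0.118] 0.0484 0.318
30 5.96 [ 0.4752 -0.1074  0.1618] -129.75 [-4.9  2.1  5. ] [ 0.264  0.962 -0.195] 0.0485 0.152
35 6.21 [ 0.4751 -0.1073  0.1618] -134.76 [-6.   2.6  4.9] [ 0.36   1.008 -0.122] 0.0483 0.176
40 6.46 [ 0.4751 -0.1073  0.1618] -139.75 [-6.2  2.   4.8] [ 0.418  1.142 -0.145] 0.0482 0.176
```

View pics/w3.png

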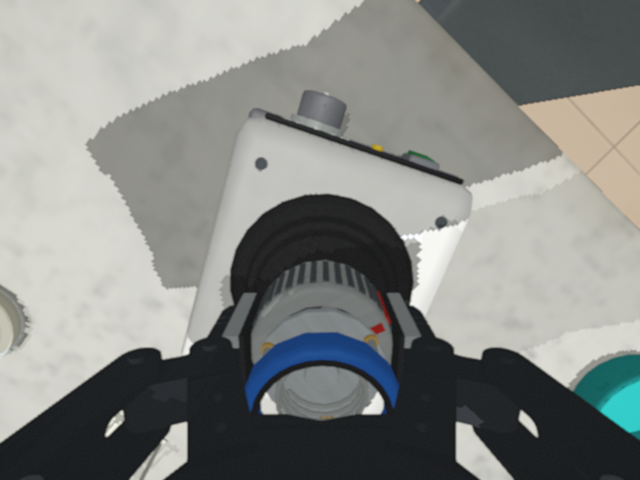

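The red mark on the sleeve stays at (378,328) relative to the fingers, so the sleeve is turning with them. Continuing in 4° steps.

```bash
python3 - <<'E'
from plant import robot
from h import *
P=(.4751,-.1073,.1618)
for k in range(44,69,4):
    robot.line_to(P,rotation=(180,0,-100-k)); robot.pause(.1);s=robot.observe();print(k,round(s['time'],2),round(s['tcp_rot'][2],2),np.round(s['ft_force'],1),np.round(s['torque'],3),round(s['joint_torque'][5],3))
    if abs(s['torque'][2])>.42 : break
cv2.imwrite('pics/w4.png',robot.grab_frame('wrist'))
E
```

```text
44 6.86 -143.8 [-4.7  2.6  3.4] [0.378 0.805 0.029] -0.005
48 7.21 -147.85 [-5.1  2.8  3.5] [0.449 0.861 0.055] 0.034
52 7.56 -151.84 [-4.1  2.5  4.2] [0.491 0.882 0.112] 0.134
56 7.91 -155.83 [-4.5  2.2  4.4] [0.566 0.969 0.295] 0.293
60 8.26 -159.81 [-5.9  3.4  3.6] [0.614 1.006 0.433] 0.478
```

View pics/w4.png

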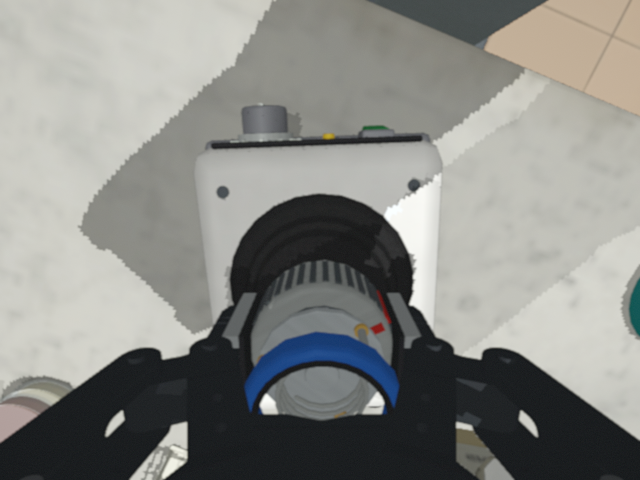

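```bash
python3 - <<'E'
from plant import robot
from h import *
P=(.4751,-.1073,.1618)
robot.line_to(P,rotation=(180,0,-163)); robot.pause(.3);s=robot.observe();print(round(s['time'],2),round(s['tcp_rot'][2],2),np.round(s['ft_force'],1),np.round(s['torque'],3))
robot.set_gripper(.085)
s=robot.observe();print(round(s['time'],2),s['tcp_rot'],np.round(s['ft_force'],1),np.round(s['torque'],3))
cv2.imwrite('pics/w5.png',robot.grab_frame('wrist'))
E
```

```text
8.86 -162.78 [-4.5  3.1  4.4] [0.614 0.932 0.729]
9.32 [-1.79991466e+02  9.14209577e-03 -1.62989201e+02] [ 0.1  0.5 -0.6] [-0.    -0.017 -0.019]
```

View pics/w5.png

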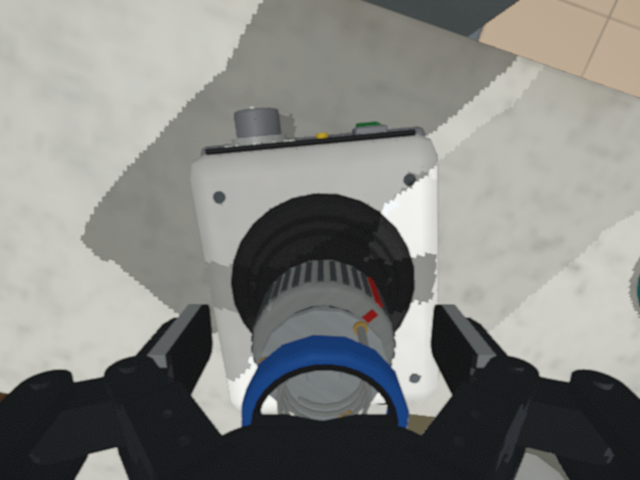

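On release, the mark moved from (378,328) to (370,316). That fits the spring-back from beyond 0.92. Next I'll rise, measure the ring again at this yaw, then go on to the flask.

```bash
python3 - <<'E'
from plant import robot
from h import *
robot.line_to((.475,-.107,.31),vel=.2)
W=robot.get_calibration('wrist');im=robot.grab_frame('wrist');np.save('W6.npy',W,allow_pickle=True)
cv2.imwrite('pics/w6.png',im)
def ring(W,im):
    h=cv2.cvtColor(im,cv2.COLOR_BGR2HSV)
    m=cv2.inRange(h,(105,130,50),(125,255,255));m[:, :270]=0;m[:,380:]=0;m[:200]=0;m[300:]=0
    c=max(cv2.findContours(m,cv2.RETR_EXTERNAL,cv2.CHAIN_APPROX_NONE)[0],key=len)
    e=cv2.fitEllipse(cv2.convexHull(c));print('ring',e,onplane(W,e[0],.154),onplane(W,e[0],.150))
ring(W,im);ring(np.load('W1.npy',allow_pickle=True).item(),cv2.imread('pics/w1.png'))
robot.move_pose((.425,.24,.36),(180,0,-145))
robot.line_to((.424,.259,.30))
W=robot.get_calibration('wrist');im=robot.grab_frame('wrist');np.save('W7.npy',W,allow_pickle=True)
cv2.imwrite('pics/w7.png',im);s=robot.observe();print(s['time'],s['tool_pos'],s['tcp_rot'])
E
```

```text
ring ((320.9469909667969, 251.86610412597656), (64.24842071533203, 67.53622436523438), 90.51473999023438) [ 0.47358458 -0.10675886  0.154     ] [ 0.47474889 -0.10639946  0.15      ]
ring ((324.9107971191406, 250.00074768066406), (64.22367858886719, 67.30960845947266), 88.21194458007812) [ 0.47502565 -0.10794481  0.154     ] [ 0.47519388 -0.10675074  0.15      ]
12.2583 [0.42445137 0.25863691 0.30104889] [-1.79971690e+02  6.26270293e-02 -1.45033790e+02]
```

View pics/w6.png

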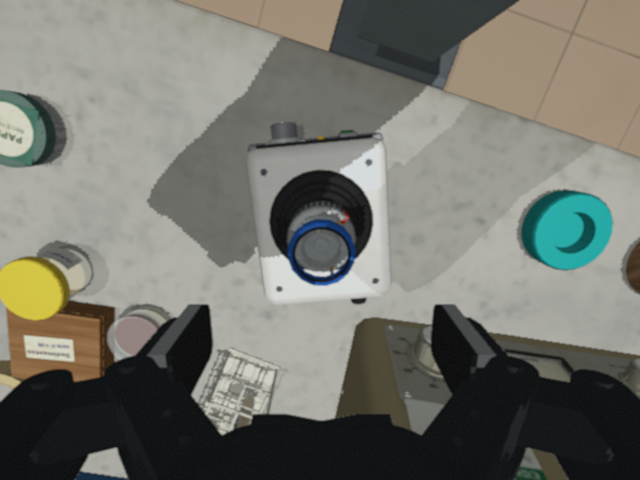

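View pics/w7.png

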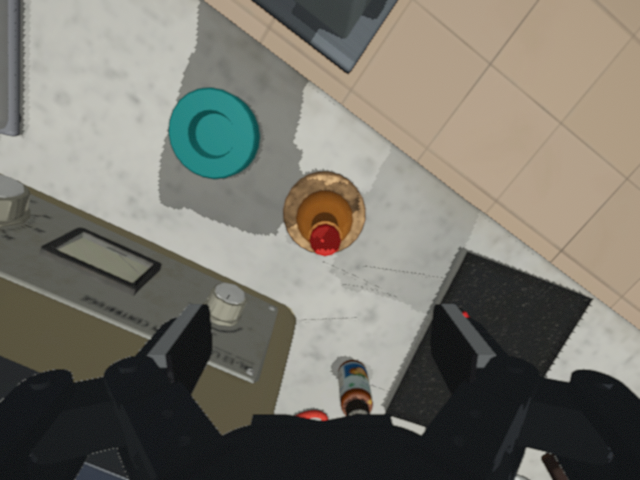

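```bash
python3 - <<'E'
from h import *
W=np.load('W7.npy',allow_pickle=True).item();im=cv2.imread('pics/w7.png')
h=cv2.cvtColor(im,cv2.COLOR_BGR2HSV)
m=(((h[...,0]<6)|(h[...,0]>174))&(h[...,1]>180)&(h[...,2]>90)).astype(np.uint8);m[:215]=0;m[265:]=0;m[:,:300]=0;m[:,350:]=0
c=max(cv2.findContours(m,cv2.RETR_EXTERNAL,cv2.CHAIN_APPROX_NONE)[0],key=len)
print(cv2.boundingRect(c));e=cv2.minEnclosingCircle(c);print(e,onplane(W,e[0],.12),onplane(W,e[0],.115))
f,R,t,o=cam(W);print('dia',2*e[1]/f*(o[2]-.12))
print('cork',onplane(W,(325.5,212),.02))
E
```

```text
(310, 225, 30, 30)
((324.9394836425781, 239.57643127441406), 15.305644989013672) [0.42085947 0.26004894 0.12      ] [0.42193559 0.26086785 0.115     ]
dia 0.020647536385102583
cork [0.41968537 0.26116872 0.02      ]
```

Stopper centre is (0.4215, 0.2605), and its 20.6 mm diameter is plausible against 23 mm. The cork ring agrees within 2 mm. I'll descend and grip the neck.

```bash
python3 - <<'E'
from plant import robot
from h import *
robot.line_to((.4215,.2605,.25))
print(robot.line_to((.4215,.2605,.148),vel=.1,guard=6))
s=robot.observe();f0=s['ft_force'];print(s['time'],s['tool_pos'],f0)
cv2.imwrite('pics/w8.png',robot.grab_frame('wrist'))
robot.set_gripper(.015)
s=robot.observe();print(s['time'],s['tool_pos'],s['ft_force'],s['torque'],s['gripper_width'])
robot.line_to((.4215,.2605,.27),vel=.1);robot.pause(.3)
s=robot.observe();print(s['time'],s['tool_pos'],s['ft_force'],s['torque'],s['gripper_width'])
W=robot.get_calibration('wrist');np.save('W9.npy',W,allow_pickle=True)
cv2.imwrite('pics/w9.png',robot.grab_frame('wrist'));cv2.imwrite('pics/s9.png',robot.grab_frame('scene'))
E
python3 -c "
import cv2;s=cv2.imread('pics/s9.png');cv2.imwrite('pics/s9c.png',cv2.resize(s[180:360,200:400],None,fx=3.3,fy=3.3))"
```

```text
False
13.9083 [0.42192242 0.26063005 0.14872553] [ 0.74989955 -0.13478739  0.05324145]
14.5583 [0.42161799 0.26048659 0.14818981] [-0.25560898 -0.79387055  2.09272254] [-0.12309332 -0.00234812 -0.02481862] 0.02167516327575127
16.225 [0.42141244 0.26045842 0.26979024] [-0.44123745 -0.0948891  -0.67094887] [-0.03133092  0.01180528 -0.00229292] 0.021551761107955012
```

View pics/s9c.png

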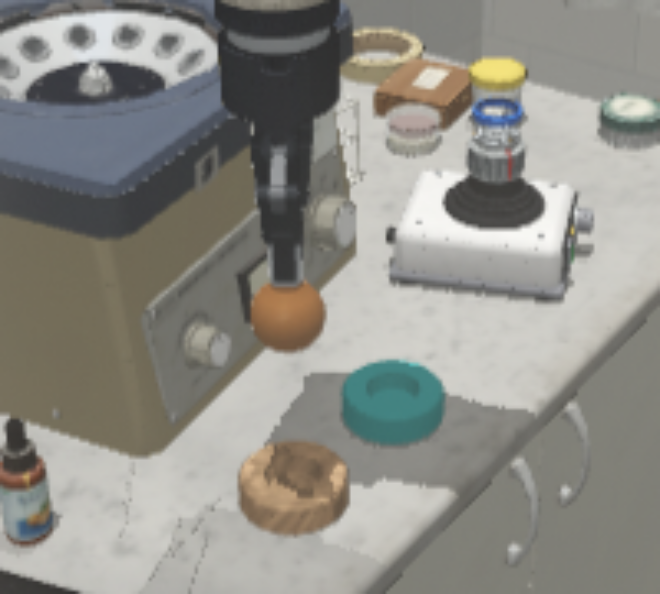

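View pics/w9.png

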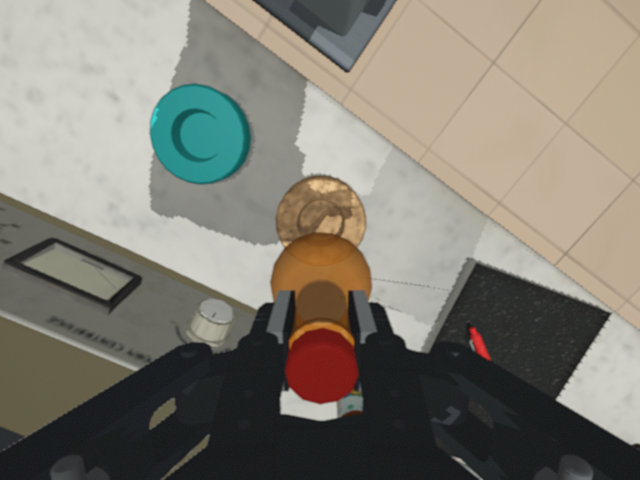

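The flask hangs upright, clear of the empty cork ring, with the bulb at wrist columns 271–371. Before placing it, I'll check its offset in the fingers from the bulb edges and the stopper.

```bash
python3 - <<'E'
from h import *
W=np.load('W9.npy',allow_pickle=True).item();im=cv2.imread('pics/w9.png')
h=cv2.cvtColor(im,cv2.COLOR_BGR2HSV)
m=(((h[...,0]<6)|(h[...,0]>174))&(h[...,1]>180)&(h[...,2]>60)).astype(np.uint8);m[:320]=0;m[420:]=0;m[:,:270]=0;m[:,370:]=0
c=max(cv2.findContours(m,cv2.RETR_EXTERNAL,cv2.CHAIN_APPROX_NONE)[0],key=len)
print('stopper box',cv2.boundingRect(c),cv2.minEnclosingCircle(c))
# bulb edge: row-wise/col-wise saturation
print('col321',[(r,tuple(h[r,321])) for r in range(226,242,2)])
for r in (270,280,285):
  print(r,[(x,tuple(int(v) for v in h[r,x])) for x in list(range(266,278,2))+list(range(364,376,2))])
tcp=np.array([.42141,.26046,.26979]);a=np.radians(-145);ex=np.array([np.cos(a),np.sin(a),0]);f,R,t,o=cam(W)
ey=np.array([np.sin(a),-np.cos(a),0])
for dx in (-.004,-.002,0,.002,.004):
    top=tcp+ex*dx-[0,0,.028]
    cb=tcp+ex*dx-[0,0,.106]
    th=np.linspace(0,2*np.pi,400)
    # silhouette: tangent circle
    d=o-cb;L=np.linalg.norm(d);d/=L;r=.026;u=np.cross(d,[0,0,1]);u/=np.linalg.norm(u);v=np.cross(d,u)
    P=[cb+d*r*r/L+r*np.sqrt(1-(r/L)**2)*(np.cos(k)*u+np.sin(k)*v) for k in th]
    q=np.array([proj(W,p) for p in P])
    print(dx,'stopper top',proj(W,top),'bulb rows',q[:,1].min(),'cols',q[:,0].min(),q[:,0].max())
E
```

```text
stopper box (286, 329, 72, 74) ((321.4672546386719, 366.1876220703125), 37.5238037109375)
col321 [(226, (np.uint8(17), np.uint8(102), np.uint8(198))), (228, (np.uint8(17), np.uint8(101), np.uint8(195))), (230, (np.uint8(17), np.uint8(105), np.uint8(187))), (232, (np.uint8(15), np.uint8(126), np.uint8(142))), (234, (np.uint8(15), np.uint8(180), np.uint8(98))), (236, (np.uint8(15), np.uint8(182), np.uint8(109))), (238, (np.uint8(15), np.uint8(187), np.uint8(117))), (240, (np.uint8(14), np.uint8(186), np.uint8(119)))]
270 [(266, (34, 10, 199)), (268, (30, 10, 200)), (270, (34, 10, 198)), (272, (18, 29, 161)), (274, (15, 153, 122)), (276, (15, 163, 130)), (364, (15, 167, 142)), (366, (15, 168, 135)), (368, (15, 162, 126)), (370, (17, 32, 158)), (372, (30, 9, 191)), (374, (30, 9, 191))]
280 [(266, (30, 8, 195)), (268, (26, 9, 193)), (270, (16, 35, 154)), (272, (15, 162, 121)), (274, (15, 164, 134)), (276, (15, 166, 141)), (364, (15, 171, 154)), (366, (15, 175, 149)), (368, (15, 172, 142)), (370, (14, 114, 136)), (372, (24, 15, 174)), (374, (30, 10, 183))]
285 [(266, (35, 8, 195)), (268, (35, 8, 194)), (270, (16, 35, 159)), (272, (15, 163, 128)), (274, (15, 163, 138)), (276, (15, 166, 143)), (364, (16, 170, 156)), (366, (15, 171, 151)), (368, (15, 171, 143)), (370, (15, 144, 135)), (372, (19, 26, 169)), (374, (30, 9, 191))]
-0.004 stopper top [319.92475103 387.0086735 ] bulb rows 237.84131060705263 cols 268.7993082889216 371.6857110748327
-0.002 stopper top [319.90863682 381.42128134] bulb rows 234.02847958256922 cols 268.63880013572225 371.82818264434746
0 stopper top [319.89236718 375.77999512] bulb rows 230.18797542888433 cols 268.47740432823144 371.9713899547177
0.002 stopper top [319.87593985 370.08403129] bulb rows 226.3194414216788 cols 268.3151145393294 372.1153330196735
0.004 stopper top [319.85935252 364.33259106] bulb rows 222.42251581039346 cols 268.1514454384668 372.26069009002606
```

The bulb edges put the flask about 1 mm off in tool x and centred between the pads, which is well inside tolerance. Now I'll carry it across in front of the centrifuge and look above the ring.

```bash
python3 - <<'E'
from plant import robot
from h import *
robot.line_to((.4215,.2605,.33),vel=.2)
robot.line_to((.474,-.107,.33),vel=.15)
robot.line_to((.474,-.107,.295),vel=.1);robot.pause(.3)
s=robot.observe();print(s['time'],s['tool_pos'],s['tcp_rot'],s['ft_force'],s['torque'],s['gripper_width'])
cv2.imwrite('pics/w10.png',robot.grab_frame('wrist'))
cv2.imwrite('pics/s10.png',cv2.resize(robot.grab_frame('scene')[130:290,290:410],None,fx=3.7,fy=3.7))
E
```

```text
20.2 [ 0.47417603 -0.10710271  0.29553123] [-1.79958295e+02  2.09256376e-02 -1.45001741e+02] [ 0.29688188  0.78568807 -1.32570711] [-0.0083463  -0.01539026  0.01069841] 0.02188045218876493
```

View pics/w10.png

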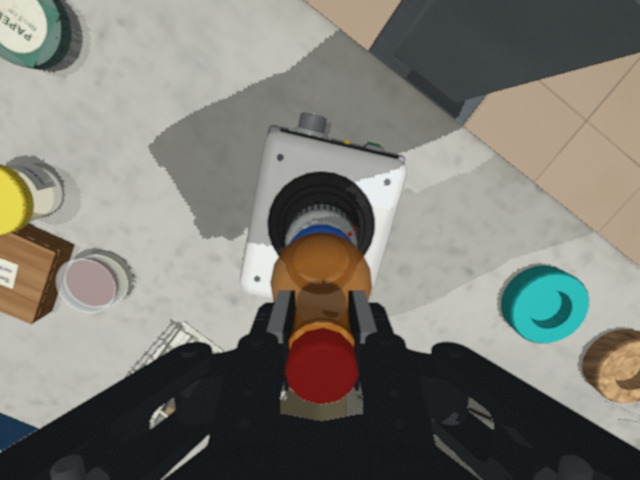

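View pics/s10.png

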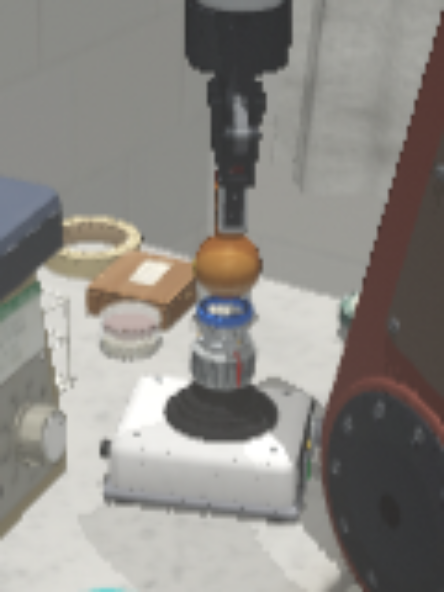

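In the scene crop the bulb (column 228) is right over the ring (column 225). Lowering slowly, watching the force.

```bash
python3 - <<'E'
from plant import robot
from h import *
f0=robot.observe()['ft_force'].copy()
print(robot.line_to((.474,-.107,.27),vel=.02,guard=2.5))
def p():
    s=robot.observe();print(round(s['time'],2),np.round(s['tool_pos'],4),np.round(s['ft_force']-f0,2),np.round(s['torque'],2));return s
s=p();z=s['tool_pos'][2]
while z>.258:
    z-=.001
    robot.line_to((.474,-.107,z),vel=.02);robot.pause(.2);s=p()
    if (s['ft_force']-f0)[2]>8.8 or np.linalg.norm((s['ft_force']-f0)[:2])>8: break
cv2.imwrite('pics/s11.png',cv2.resize(robot.grab_frame('scene')[130:290,290:410],None,fx=3.7,fy=3.7))
cv2.imwrite('pics/w11.png',robot.grab_frame('wrist'))
E
```

```text
True
21.13 [ 0.474  -0.1069  0.2777] [ 1.52 -0.84  4.02] [-0.1  -0.27  0.03]
21.58 [ 0.4741 -0.107   0.2768] [2.22 0.23 4.39] [-0.05 -0.33  0.01]
22.03 [ 0.4741 -0.107   0.2758] [ 2.37 -0.03  5.25] [-0.03 -0.39 -0.03]
22.48 [ 0.474  -0.107   0.2747] [ 2.26 -0.5   4.99] [-0.04 -0.42  0.03]
22.93 [ 0.474  -0.107   0.2738] [ 2.36 -1.59  6.57] [-0.09 -0.41 -0.04]
23.38 [ 0.474  -0.107   0.2728] [1.86 0.32 6.86] [-0.05 -0.34 -0.06]
23.83 [ 0.474  -0.107   0.2719] [3.15 0.17 8.52] [-0.   -0.36  0.02]
24.28 [ 0.4741 -0.107   0.271 ] [1.   0.11 7.61] [ 0.   -0.29 -0.02]
24.73 [ 0.4741 -0.107   0.2701] [ 2.06 -0.16  9.32] [ 0.01 -0.25  0.02]
```

View pics/s11.png

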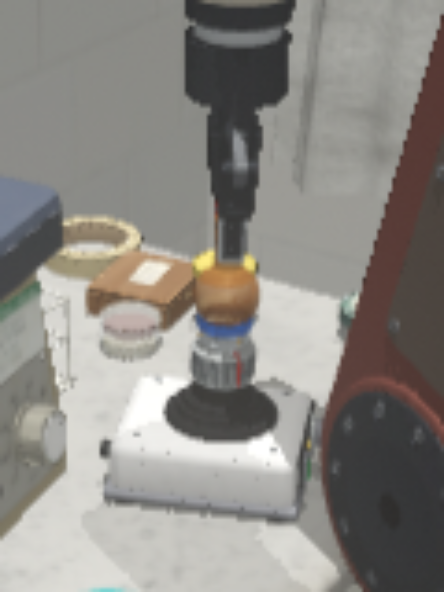

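View pics/w11.png

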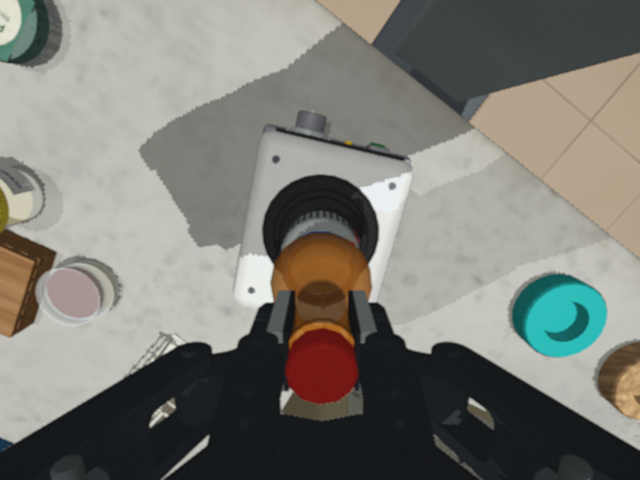

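Contact came at about z = 0.2777, so the ring is roughly 8 mm down at about 8.5 N. I'll go on in 1 mm steps with averaged force, to near the stop.

```bash
python3 - <<'E'
from plant import robot
from h import *
b=-1.3 # unloaded fz while holding
z=.2701
def m():
    F=[]
    for _ in range(12): robot.pause(.03);s=robot.observe();F.append(s['ft_force'])
    return s,np.mean(F,0)
for i in range(5):
    z-=.001
    robot.line_to((.474,-.107,z),vel=.02);s,F=m();print(round(s['time'],2),round(s['tool_pos'][2],4),np.round(F,2))
    if F[2]-b>11.5: break
E
```

```text
25.48 0.2696 [1.21 0.26 7.8 ]
26.13 0.2687 [1.22 0.37 8.49]
26.78 0.2677 [1.05 0.62 8.86]
27.43 0.2668 [0.95 0.57 9.86]
28.08 0.2664 [ 0.45  0.99 12.95]
```

The force climbs at about 0.8 N/mm, then jumps 3 N in 0.4 mm, so the ring is at its stop. One last look before handing in.

```bash
python3 - <<'E'
from plant import robot
from h import *
robot.pause(.5)
s=robot.observe();print(s['time'],s['tool_pos'],s['tcp_rot'],s['ft_force'],np.abs(s['qvel']).max(),s['gripper_width'])
a=cv2.resize(robot.grab_frame('scene')[130:290,290:410],None,fx=3.4,fy=3.4)
b=cv2.resize(robot.grab_frame('top')[190:310,150:490],None,fx=2,fy=2)[:544]
cv2.imwrite('pics/s12.png',a);cv2.imwrite('pics/t12.png',b)
E
```

```text
28.5833 [ 0.47427833 -0.10708967  0.26634781] [-1.79992392e+02  1.34627700e-02 -1.44994807e+02] [ 0.91095495  1.37122552 13.44592159] 0.13779143675626618 0.021521033243847514
```

View pics/s12.png

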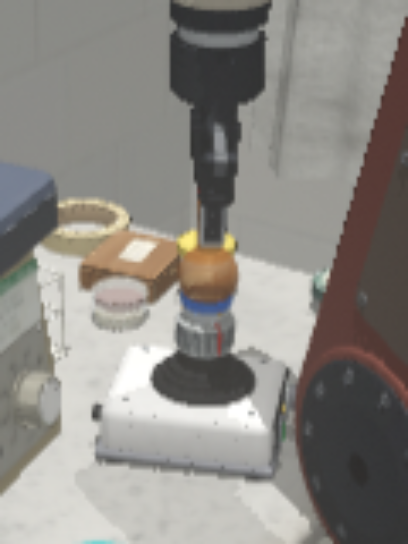

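View pics/t12.png

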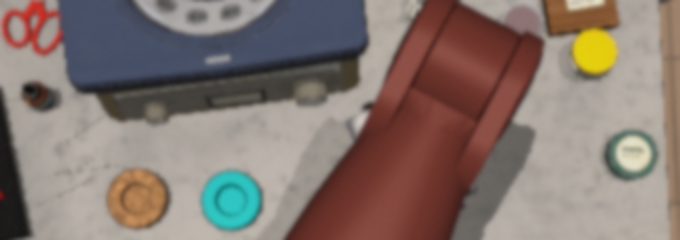

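The ring is pressed down onto the head, the flask is upright, and the bystanders are where they started. Handing in.

```bash
python3 -c "
from plant import robot
robot.job_done();print(robot.observe()['time'])"
```

```text
the job is handed in; nothing more can be done
the job is handed in; nothing more can be done
```

I tightened the chuck, pressed the flask down into the blue ring and handed the job in at about 29 s, still gripping the flask. No verdict is reported, so the results below are from my own checks.

- **Chuck:** I turned the sleeve about 63° clockwise. The torque stayed low up to about 52°, then climbed to about 0.7 N m. When I let go, the sleeve's red mark sprang back slightly, as it should once turned past 0.92 rad.
- **Flask:** I gripped it by the neck, lifted it clear of the cork ring, carried it past the front of the centrifuge and lowered it into the ring. The bulb and ring centres agreed within about 2 mm in the scene view.
- **Last checks:** The arm stood still with the tool vertical and the gripper closed to 21.5 mm on the neck. It had moved down about 11 mm after first contact, and the push was 13–14 N. The push jumped by 3 N in the last 0.4 mm, so I take the ring to be at its 12 mm stop.
- **Bystanders:** The top view shows the tin, sample cup, dropper and turquoise ring where they started.

None of these checks failed. The ring-centre estimates differed by about 4 mm between the top and wrist cameras, and I used the wrist value, which two views agreed on. I could not read the sleeve angle or the jaw forces directly; I inferred them from the torque and the spring-back.

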